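# Select the ring slot on the dough sheeter's gear gate

### The arm

A 6-joint arm with a two-finger parallel gripper is mounted at the origin on the work surface. World frame = base frame: x ahead of the robot, y to its left, z up, the work surface at z = 0. Lengths are in m, angles in rad, forces in N, time in s.
With the tool pointing down it reaches from about 0.35 to 0.85 m from the base axis. Payload 8.1 kg.
Tool frame: the origin (TCP) lies at the centre of the arm's flange, where the gripper is bolted on; the fingertips stand 186 mm ahead of it and the grasp point (between the pads) lies 167 mm ahead of it; z points along the fingers, y is the line along which they close (so a half turn about z gives the same grasp; the last joint's range is limited). The gripper opens to 93 mm and grips with 3 to 60 N. Pads are 15 mm wide; open, the fingers measure 128 mm over their backs; the gripper's body (75 mm by 188 mm) begins 65 mm behind the grasp point.
Start: joints at [1.068, 0.13, 1.488, -0, 1.523, -0.085], TCP at [0.243, 0.548, 0.405] pointing down, gripper open.
Joint ranges: [-2.96, 2.96], [-0.89, 2.26], [0.02, 2.5], [-1.34, 4.48], [0, 2.73], [-2.66, 2.66]. Speed limits (rad/s): [2.39, 2.39, 2.79, 3.14, 3.14, 3.14].

### API

Orientations are given as a rotation vector (axis times angle).
In Python, from plant import robot gives the robot as it stands.
- The arm moves only by the tool apply_moves, never from a script. Its argument "series" is a list of rows, each a list of 2 entries, a list of its own where there are three numbers: the shift along the tool's x, y, z in mm, then the turn, a rotation vector about the tool's x, y, z in rad. A call has 1 to 12 rows; each row shifts and turns the commanded pose from where the row before left it, along the tool's axes as they then stand; what a row does not reach is not made up. A row lasts 1/12 s, in which the tool goes at most 41.7 mm and 7.16 degrees, less where a joint would pass 70% of its speed; a pose out of reach is approached as far as the arm can. A call is refused whole if a number of a shift passes 41.7 or a number of a turn 0.125, either way. A call with a gripper value outside its range is refused whole. "claw" is the opening, from 0 (shut) to 1 (fully open), set as the call begins (left out, the last holds). The fingers move at their own pace and stop on an object; "newtons" is the grip in N (left out, the last holds). Time passes only in rows, so rows that do not move let the fingers close. It gives the time, the measured TCP pose, the force, the opening and the grip force at its end, in the units of the state.
- robot.read_state(): the state, without advancing time (a new reading comes with each control period).
- robot.read_camera(name): name is "scene" or "top" or "wrist"; returns (picture, depth): 384x512x3 uint8, blue, green, red; 384x512 float32, m along the optical axis (not along the pixel's ray), 0 where there is no reading.
- robot.calibration(name): a dict with "fx", "fy", "cx", "cy" (pixels), "extrinsics" (4x4, takes a point from world to camera coordinates). Camera axes: x right, y down, z forward; pixel columns grow to the right and rows downward; lengths in m; the calibration is good to about 2 mm. A picture is of the moment at which its call begins: read the wrist's pose just before it. calibration takes no time and is no camera call; for the wrist camera it gives the pose at the moment of the call.
- robot.close_job(): hands the job in; it is judged then, once.
The state is a dict: "t": time; "q": joint angles; "dq": joint speeds; "joint_torque": joint torques, N m; "tool_pos": TCP position; "orientation": TCP orientation; "force": force on the tool from outside, world axes, zero at the start; "wrist_torque": the same for the moment, N m; "opening": finger opening in m; "gripper_force": force on a finger pad.
Only numpy, scipy, OpenCV 4.12 (cv2) and the standard library are available. Lean on these libraries where they do the work, as an engineer would, in place of code of your own. Each camera call takes 0.05 s, during which the arm holds its last target. There are 200 camera calls.

### The job

Set the gear of the dough sheeter: using the fingertips, push its ball-topped lever out of the front left slot it was left in, along the cross channel of the gate, and fully home into the slot whose end carries the ring-shaped mark, then leave it there and move clear. Push the knob only as firmly as it needs, without forcing it against the gate, and do not move the kitchen things standing on and around the machine.

Things in the scene. Friction and masses are not known exactly. Their poses are not given: they have to be found in the camera images.
- sheeter: fixed white dough sheeter, housing 315 x 340 mm, its top 144 mm above the worktop. Origin: on the worktop under the centre of its gate plate; x points from the front (robot side) to its two steel rollers, y to its left, z up. Rollers and cheeks (machine x 125 to 210 mm) rise to 45 mm above the plate, a chute follows to x 290; nothing else fixed rises above the plate but the lever
- gate (a point): centre of the gate, on the top of the aluminium plate (170 x 150 mm), 150 mm above the worktop. Three slots run along machine x, centred at y = +36 (left), 0 (middle), -36 mm (right), joined by one cross channel along y at x = 0: six slot ends, three front, three back. Slots and channel are 18 mm wide, the stem 10 mm: 4 mm play each way (6 mm at the knob)
- pivot (a point): point about which the lever tilts both ways, 130 mm under the gate. The joints are stiff: the lever stays where it is left, about 2 N at the knob moves it, no spring, no detent; a solid stop is felt when home. It starts in the front left slot, between about 40% of the way in and fully home
- knob (a point): centre of the lever's black ball knob, 30 mm diameter, on a 10 mm steel stem, 195 mm from the pivot, so 65 mm above the plate when upright, 53 mm at full tilt. In the machine frame the knob is at y = about +52, 0 or -52 mm in the left, middle and right slots (51 when home), at x = about 0 in the cross channel and x = +44 or -44 mm when home in a back or front slot
- stem_at_gate (a point): point on the stem's axis 130 mm from the pivot, level with the gate plate's top when the lever is upright; the end condition uses it
- lever (a joint): fore-and-aft tilt of the lever, rad: 0 in the cross channel, +0.227 home at the back (machine +x), -0.227 home at the front
- cross (a joint): sideways tilt of the lever, rad: about +0.27 in the left slot (machine +y), 0 in the middle, -0.27 in the right slot
- mark_ring: THE TARGET MARK: flat raised dark steel ring, 30 mm across, 4 mm high, fixed on the gate plate just beyond the end of the slot to be selected. Origin at its centre on the plate's top. The four marks sit, in an order that changes, at machine x = +58 or -58 mm, y = 0 or -36 mm, beyond the ends of the middle and right slots; the left slot has no marks
- mark_bar: raised dark steel mark in the shape of one straight bar across the slot's end, 30 mm long; another slot's mark
- mark_cross: raised dark steel mark in the shape of a plus, 30 mm across; another slot's mark
- mark_vee: raised dark steel mark in the shape of a V, 28 mm across; another slot's mark
- cutter: loose plain steel pastry-cutter ring standing on the left part of the sheeter housing, 52 mm outside, 35 mm tall; bystander
- weight: loose small brass cylinder on the left part of the sheeter housing, 36 mm diameter, 22 mm tall; bystander
- shaker: loose glass shaker with steel cap on the worktop to the right, 40 mm diameter, 80 mm tall; bystander
- mug: loose white mug on the worktop to the left, 80 mm diameter, 90 mm tall; bystander
- bowl: loose steel bowl on the worktop to the right, 150 mm wide, 60 mm tall; bystander
- spoon: loose wooden spoon lying on the worktop to the right; bystander
- jar: loose glass jar with black cap on the worktop to the left, 72 mm diameter, 110 mm tall; bystander

How it is judged:
At the end, for the whole second after the job is handed in: The lever rests in the slot marked by the ring, pushed home to within about 4 mm of its stop at the gate (stem_at_gate within 33 mm of the ring's centre, seen from above; it is 29 mm when fully home), and stays there at rest with the robot clear (horizontal distance between stem_at_gate and mark_ring below 0.033 m and velocity of joint lever between -0.05 and 0.05 rad/s); the robot touches nothing.
It fails at once if the lever is forced: more than 40 N between the robot and the lever (contact force between any of the fingers, the arm and lever above 40 N).
It fails at once if a bystander is moved more than 20 mm, lifted or knocked over (distance of any of cutter, weight, shaker, mug, bowl, spoon, jar from where it was at the start of the episode above 0.02 m or angle between any of cutter, weight, shaker, mug, bowl, jar's own z axis and vertical above 0.4 rad).
It also fails if it takes over 53 s, if anything falls off the work surface, if the arm or the gripper's body presses on something with over 40 N, if the wrist force passes 120 N, or if a joint passes its speed limit or range.

## Working session

There is one attempt and no reset: what is moved stays moved. The work goes in short steps, Python scripts to look and compute and a tool call to move; the robot and the scene stay as the last step left them, time stands still between calls to the robot, and variables do not carry over. Pictures are saved under pics/ and viewed, at most 10 in all, crops included, and the job is handed in when it is done.

Besides the shell and the picture viewer there is one more tool, called after "Emit:" in YAML: its name, and indented under it one key for each argument. apply_moves: Moves the arm, as the interface text tells. Its arguments: {"type":"object","properties":{"series":{"type":"array"},"claw":{"type":"number"},"newtons":{"type":"number"}},"required":["series"]}

```bash
mkdir -p pics; python3 - <<'E'
from plant import robot
import cv2,numpy as np
s=robot.read_state();print(s)
a,d=robot.read_camera("top");b,e=robot.read_camera("scene")
np.savez('c0.npz',a=a,d=d,b=b,e=e)
cv2.imwrite('pics/top.png',a);cv2.imwrite('pics/scene.png',b)
for n in("top","scene"):print(robot.calibration(n))
E
```

```text
{'t': 0.0, 'q': array([ 1.06762007e+00,  1.31140803e-01,  1.48927679e+00,  2.88760575e-06,
        1.52302587e+00, -8.53979136e-02]), 'dq': array([ 7.46288846e-05, -1.04444334e-03, -7.08516655e-04,  4.62181173e-04,
        3.71162089e-04,  5.54752184e-04]), 'joint_torque': array([-6.99104203e-04, -5.59832740e+01, -4.91770506e+01,  7.67405285e-02,
        3.51302465e-02, -1.66872969e-04]), 'tool_pos': array([0.2433023 , 0.54819796, 0.40370068]), 'orientation': array([-6.51370644e-01, -3.07277119e+00,  2.78047822e-03]), 'force': array([0.56031153, 0.35886375, 0.10169284]), 'wrist_torque': array([-0.01335328, -0.01609364, -0.03071719]), 'gripper_force': 0.0, 'opening': 0.09319942642620413}
{'fx': 415.7317606533132, 'fy': 415.7317606533132, 'cx': 247.80091181757993, 'cy': 192.01239797302682, 'extrinsics': array([[ 0.01576894, -0.99984314,  0.00806429, -0.05237957],
       [-0.99141247, -0.01668211, -0.12970358,  0.51708368],
       [ 0.12981776, -0.00594975, -0.99152002,  1.32990872],
       [ 0.        ,  0.        ,  0.        ,  1.        ]])}
{'fx': 416.7218088989435, 'fy': 416.7218088989435, 'cx': 260.81280169134357, 'cy': 193.27370651199658, 'extrinsics': array([[-0.86886381,  0.4948551 ,  0.01393269,  0.43409871],
       [ 0.3890193 ,  0.69990279, -0.59899922, -0.07617562],
       [-0.30616935, -0.51502865, -0.80062839,  1.43463603],
       [ 0.        ,  0.        ,  0.        ,  1.        ]])}
```

View pics/top.png

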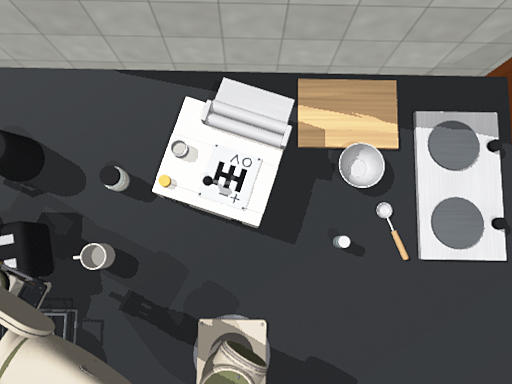

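View pics/scene.png

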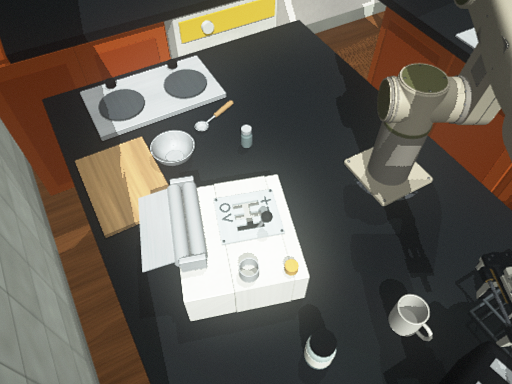

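The top view shows the sheeter turned slightly: ring near (247,162), vee (234,159), plus (235,197) and knob near (208,181). I'll enlarge both views and measure.

```bash
python3 - <<'E'
import cv2,numpy as np
z=np.load('c0.npz')
A=cv2.resize(z['a'][135:215,190:270],None,fx=6,fy=6,interpolation=cv2.INTER_CUBIC)
B=cv2.resize(z['b'][180:250,210:290],None,fx=6,fy=6,interpolation=cv2.INTER_CUBIC)
o=np.zeros((480,800,3),np.uint8);o[:,:400]=cv2.resize(A,(400,400))[:400].copy().repeat(1,0) if 0 else 0
A=cv2.resize(A,(400,400));B=cv2.resize(B,(400,350));o[:400,:400]=A;o[:350,400:]=B
cv2.imwrite('pics/crop.png',o[:400])
E
```

```text
(no output)
```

View pics/crop.png

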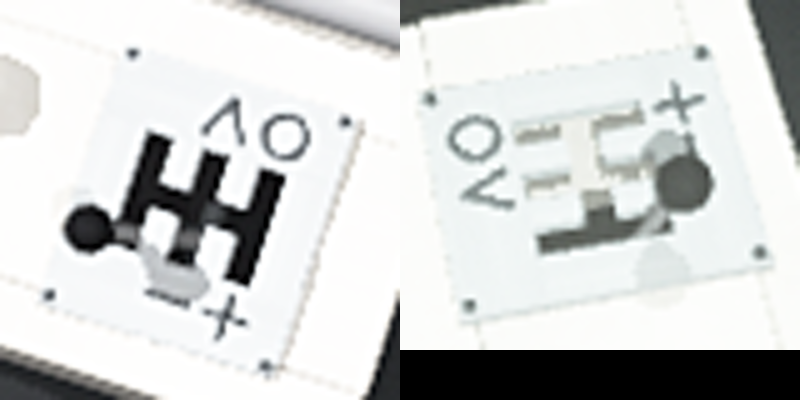

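Ring is at the back right slot (crop (284,137)), the vee is back middle, and the plus and bar are at the front. The knob is at crop (88,228) in top and (284,183) in scene. Four plate screws are visible in both views.

```bash
cat > h.py <<'E'
import numpy as np
from plant import robot
def P(n):
    c=robot.calibration(n);K=np.array([[c['fx'],0,c['cx']],[0,c['fy'],c['cy']],[0,0,1]]);return K,np.array(c['extrinsics'])
def ray(n,uv):
    K,E=P(n);R=E[:3,:3];d=R.T@np.linalg.inv(K)@[uv[0],uv[1],1];return -R.T@E[:3,3],d
def plane(n,uv,z):
    o,d=ray(n,uv);return o+d*(z-o[2])/d[2]
def tri(a,b):
    A=np.zeros((3,3));y=np.zeros(3)
    for n,uv in(("top",a),("scene",b)):
        o,d=ray(n,uv);d=d/np.linalg.norm(d);M=np.eye(3)-np.outer(d,d);A+=M;y+=M@o
    return np.linalg.solve(A,y)
E
python3 - <<'E'
from h import *
np.set_printoptions(precision=4,suppress=True)
c=lambda p,o:((p[0]+.5)/5-.5+o[0],(p[1]+.5)/5-.5+o[1])
T=lambda x,y:c((x,y),(190,135)); S=lambda x,y:c((x,y),(210,180))
top=[(133,53),(346,122),(265,367),(50,295)] # BL BR FR FL
sc=[(301,252-0),(0,0)]
sc=[(69,305),(30,98),(301,52),(360,252)] # scene BL BR FR FL
pt=[];ps=[];t3=[]
for a,b in zip(top,sc):
    pt.append(plane("top",T(*a),.15));ps.append(plane("scene",S(*b),.15));t3.append(tri(T(*a),S(*b)))
for n,q in(("top",pt),("scene",ps),("tri",t3)):
    q=np.array(q);v=(q[0]+q[1]-q[2]-q[3]);w=q[0]+q[3]-q[1]-q[2]
    print(n,q.mean(0),np.arctan2(v[1],v[0]),np.arctan2(-w[0],w[1]),np.linalg.norm(v)/2,np.linalg.norm(w)/2,q[:,2])
k=tri(T(88,228),S(284,183));print("knob",k)
r=tri(T(284,137),S(74,139));print("ring",r,plane("top",T(284,137),.154))
g=(np.mean(pt,0)+np.mean(ps,0))/2
q=np.array(t3);v=q[0]+q[1]-q[2]-q[3];w=q[0]+q[3]-q[1]-q[2]
for yaw in(np.arctan2(v[1],v[0]),np.arctan2(-w[0],w[1])):
    R=np.array([[np.cos(yaw),np.sin(yaw)],[-np.sin(yaw),np.cos(yaw)]])
    print(yaw,R@(k[:2]-g[:2]),k[2],R@(r[:2]-g[:2]))
E
```

```text
top [0.5496 0.0132 0.15  ] -0.2996168802819368 -0.30470830174821145 0.1564758461524624 0.1360712466900243 [0.15 0.15 0.15 0.15]
scene [0.5506 0.0129 0.15  ] -0.2994473668588885 -0.30113220398866075 0.15649049169080356 0.13666273860883385 [0.15 0.15 0.15 0.15]
tri [0.5501 0.0129 0.1495] -0.29950750381537133 -0.3028605296401072 0.15656326826855593 0.13628607113229604 [0.1493 0.1496 0.1498 0.1492]
knob [0.5282 0.0742 0.204 ]
ring [ 0.5951 -0.0381  0.1493] [ 0.5934 -0.0376  0.154 ]
-0.29950750381537133 [-0.039   0.0519] 0.2039993000024492 [ 0.0581 -0.0356]
-0.3028605296401072 [-0.0392  0.0518] 0.2039993000024492 [ 0.0582 -0.0354]
```

Emit:
apply_moves:
  series:
    - [[0,0,0],[0,0,-0.058]]
    - [[0,0,0],[0,0,-0.0588]]
    - [[-8,-8,0],[0,0,0]]
    - [[-18,-18,0],[0,0,0]]
    - [[-20,-20,0],[0,0,0]]
    - [[-20,-20,0],[0,0,0]]
    - [[-20,-20,0],[0,0,0]]
    - [[-20,-20,0],[0,0,0]]
    - [[-20,-20,0],[0,0,0]]
    - [[-20,-20,0],[0,0,0]]
    - [[-20,-20,0],[0,0,0]]
    - [[-20,-20,0],[0,0,0]]
  claw: 0
  newtons: 10

```text
t: 1.1
tool_pos: [0.3662, 0.3136, 0.4044]
orientation: [-0.474, -3.105, 0.001]
force: [0.2, -0.3, 0.2]
opening: 0.0177
gripper_force: 0.0
```

Emit:
apply_moves:
  series:
    - [[-20,-20,0],[0,0,0]]
    - [[-20,-20,0],[0,0,0]]
    - [[-20,-20,0],[0,0,0]]
    - [[-20,-20,0],[0,0,0]]
    - [[-20,-20,0],[0,0,0]]
    - [[-20,-20,0],[0,0,0]]
    - [[-20,-20,0],[0,0,0]]
    - [[-16,-16,0],[0,0,0]]
    - [[-8,-6,0],[0,0,0]]
    - [[0,0,0],[0,0,0]]
    - [[0,0,0],[0,0,0]]

```text
t: 2.02
tool_pos: [0.4743, 0.1121, 0.4045]
orientation: [-0.474, -3.105, -0.0]
force: [-1.1, 0.4, -0.0]
opening: 0.0006
gripper_force: 0.0
```

```bash
cat >> h.py <<'E'
def m(p,g=(.55,.013),yaw=-.301):
    c,s=np.cos(yaw),np.sin(yaw);d=np.array(p[:2])-g;return np.array([c*d[0]+s*d[1],-s*d[0]+c*d[1],p[2]])*1000
def st():
    from scipy.spatial.transform import Rotation as Ro
    s=robot.read_state();R=Ro.from_rotvec(s['orientation']).as_matrix()
    tip=np.array(s['tool_pos'])+R[:,2]*.186
    f=s['force'];print('t',s['t'],'tip mach mm',m(tip).round(1),'F mach',m(np.r_[f[:2]/1000+[.55,.013],f[2]/1000]).round(1),'toolx yaw',np.arctan2(R[1,0],R[0,0])-np.pi+.301,'z',R[:,2].round(3),'open',s['opening'])
E
python3 - <<'E'
from h import *;import cv2
st();a,_=robot.read_camera("wrist");cv2.imwrite('pics/w1.png',a)
E
```

```text
t 2.0167 tip mach mm [-101.8   72.2  218.5] F mach [-1.2  0.  -0. ] toolx yaw -0.0023037330000585388 z [-0.001  0.    -1.   ] open 0.0005801154674696532
```

View pics/w1.png

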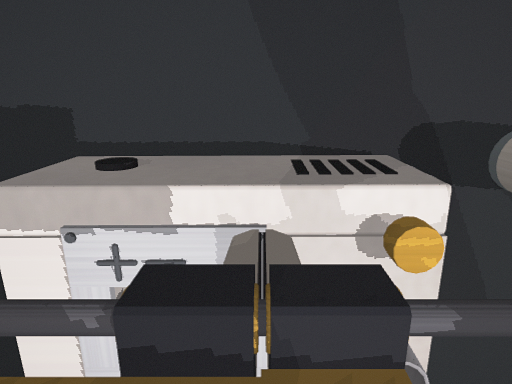

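The wrist view shows the closed fingers in front, with the brass weight at (413,245) well to the side. The bystanders are clear, so I'll move to the knob's line and lower.

Emit:
apply_moves:
  series:
    - [[0,-10,0],[0,0,0]]
    - [[0,-10,0],[0,0,0]]
    - [[0,0,12],[0,0,0]]
    - [[0,0,13],[0,0,0]]
    - [[-10,0,0],[0,0,0]]
    - [[-10,0,0],[0,0,0]]
    - [[-10,0,0],[0,0,0]]
    - [[-3,0,0],[0,0,0]]
    - [[-3,0,0],[0,0,0]]
    - [[-3,0,0],[0,0,0]]
    - [[0,0,0],[0,0,0]]

```text
t: 2.98
tool_pos: [0.5057, 0.0817, 0.3791]
orientation: [-0.471, -3.105, 0.0]
force: [-0.6, -0.5, -1.8]
opening: 0.0007
gripper_force: 0.5
```

```bash
python3 -c "
from h import *
st()"
```

```text
t 2.9833 tip mach mm [-62.9  52.5 193.1] F mach [-0.4 -0.7 -1.8] toolx yaw 8.706696706212158e-05 z [-0.001  0.    -1.   ] open 0.0006637017387667121
```

Emit:
apply_moves:
  series:
    - [[-3,0,0],[0,0,0]]
    - [[-4,0,0],[0,0,0]]
    - [[-4,0,0],[0,0,0]]
    - [[-4,0,0],[0,0,0]]
    - [[-4,0,0],[0,0,0]]
    - [[-4,0,0],[0,0,0]]
    - [[-4,0,0],[0,0,0]]
    - [[-4,0,0],[0,0,0]]
    - [[-4,0,0],[0,0,0]]
    - [[-3,0,0],[0,0,0]]
    - [[0,0,0],[0,0,0]]

```text
t: 3.9
tool_pos: [0.5426, 0.0701, 0.3796]
orientation: [0.471, 3.106, -0.0]
force: [-1.0, 0.8, 0.7]
opening: 0.0005
gripper_force: 0.7
```

```bash
python3 - <<'E'
from h import *;import cv2
st();a,_=robot.read_camera("top");b,_=robot.read_camera("scene")
o=np.hstack([cv2.resize(a[135:215,190:270],(400,400),interpolation=2),cv2.resize(b[175:255,210:290],(400,400),interpolation=2)])
cv2.imwrite('pics/p1.png',o)
E
```

```text
t 3.9 tip mach mm [-24.   52.3 193.6] F mach [-1.2  0.4  0.7] toolx yaw -0.00028946032467097593 z [ 0. -0. -1.] open 0.0005471995886089801
```

View pics/p1.png

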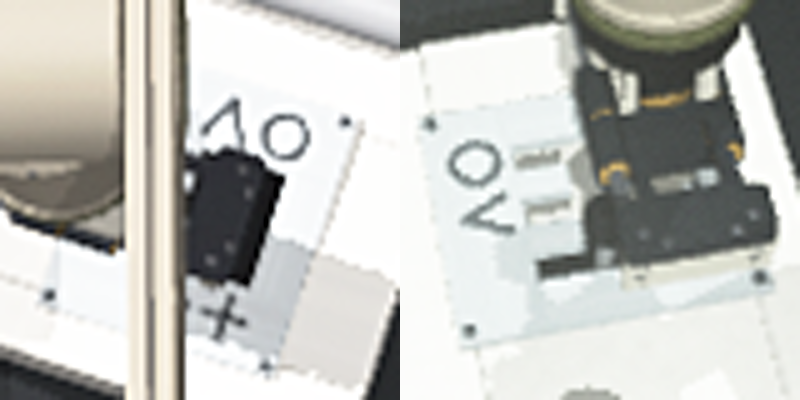

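The arm hides the knob in the top view; the scene view shows it only partly, behind the gripper near (595,205). I'll back off, lift, go round to the left side and look.

Emit:
apply_moves:
  series:
    - [[6,0,0],[0,0,0]]
    - [[8,0,0],[0,0,0]]
    - [[0,0,-25],[0,0,0]]
    - [[0,0,-25],[0,0,0]]
    - [[0,17,0],[0,0,0]]
    - [[-12,18,0],[0,0,0]]
    - [[-14,17,0],[0,0,0]]
    - [[-12,0,0],[0,0,0]]
    - [[0,0,0],[0,0,0]]

```text
t: 4.75
tool_pos: [0.581, 0.1133, 0.4295]
orientation: [0.47, 3.106, -0.001]
force: [0.6, 0.8, -0.4]
opening: 0.0003
gripper_force: 0.0
```

```bash
python3 - <<'E'
from h import *;import cv2
st();a,_=robot.read_camera("top");b,_=robot.read_camera("scene")
o=np.hstack([cv2.resize(a[135:215,190:270],(400,400),interpolation=2),cv2.resize(b[175:255,210:290],(400,400),interpolation=2)])
cv2.imwrite('pics/p2.png',o)
E
```

```text
t 4.75 tip mach mm [ -0.  105.  243.5] F mach [ 0.4  0.9 -0.4] toolx yaw 0.0007927374397359022 z [ 0. -0. -1.] open 0.00028889484723602964
```

View pics/p2.png

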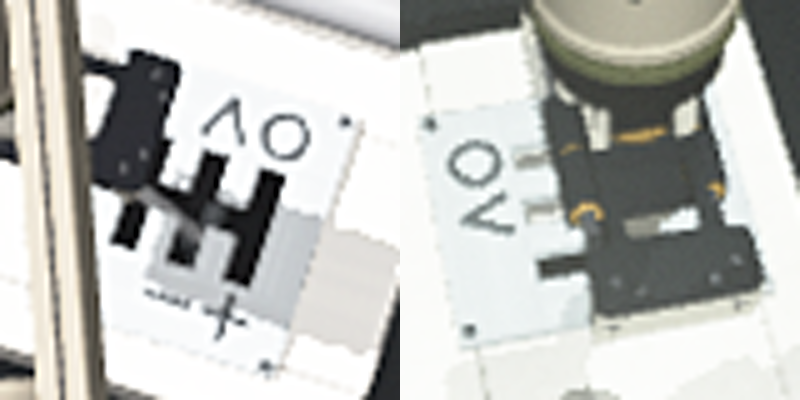

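The top view shows the grey stem near (150,195), about level with the cross channel. I'll lower and push along the channel, watching the force.

Emit:
apply_moves:
  series:
    - [[0,0,20],[0,0,0]]
    - [[0,0,20],[0,0,0]]
    - [[0,0,8],[0,0,0]]
    - [[0,-8,0],[0,0,0]]
    - [[0,-8,0],[0,0,0]]
    - [[0,-3,0],[0,0,0]]
    - [[0,-3,0],[0,0,0]]
    - [[0,-3,0],[0,0,0]]
    - [[0,-2,0],[0,0,0]]
    - [[0,-2,0],[0,0,0]]
    - [[0,0,0],[0,0,0]]

```text
t: 5.77
tool_pos: [0.572, 0.0851, 0.3825]
orientation: [0.471, 3.105, 0.001]
force: [0.6, 2.2, 2.9]
opening: 0.0004
gripper_force: 1.5
```

```bash
python3 -c "
from h import *
st()"
```

```text
t 5.7667 tip mach mm [-1.000e-01  7.550e+01  1.965e+02] F mach [-0.   2.3  2.9] toolx yaw 3.082396750120342e-06 z [ 0.001  0.    -1.   ] open 0.0003643598414879374
```

Emit:
apply_moves:
  series:
    - [[0,-2,0],[0,0,0]]
    - [[0,-2,0],[0,0,0]]

```text
t: 5.93
tool_pos: [0.5707, 0.0815, 0.3819]
orientation: [0.47, 3.106, 0.0]
force: [1.3, 3.1, 3.0]
opening: 0.0004
gripper_force: 1.8
```

Emit:
apply_moves:
  series:
    - [[0,-2,0],[0,0,0]]
    - [[0,-2,0],[0,0,0]]

```text
t: 6.1
tool_pos: [0.5694, 0.0775, 0.3816]
orientation: [-0.471, -3.106, 0.0]
force: [0.6, 2.9, 2.3]
opening: 0.0003
gripper_force: 1.7
```

```bash
python3 -c "
from h import *
st()"
```

```text
t 6.1 tip mach mm [ -0.6  67.3 195.6] F mach [-0.2  2.9  2.3] toolx yaw 0.00019034402520629046 z [-0. -0. -1.] open 0.0002747622868638735
```

Low force (3 N) and the knob follows. Continuing along the channel.

Emit:
apply_moves:
  series:
    - [[0,-4,0],[0,0,0]]
    - [[0,-4,0],[0,0,0]]
    - [[0,-4,0],[0,0,0]]
    - [[0,-4,0],[0,0,0]]
    - [[0,-4,0],[0,0,0]]
    - [[0,-4,0],[0,0,0]]
    - [[0,-4,0],[0,0,0]]

```text
t: 6.68
tool_pos: [0.561, 0.0503, 0.3816]
orientation: [-0.471, -3.106, 0.0]
force: [0.7, 1.9, 2.4]
opening: 0.0004
gripper_force: 1.2
```

Emit:
apply_moves:
  series:
    - [[0,-4,0],[0,0,0]]
    - [[0,-4,0],[0,0,0]]
    - [[0,-4,0],[0,0,0]]
    - [[0,-4,0],[0,0,0]]
    - [[0,-4,0],[0,0,0]]
    - [[0,-4,0],[0,0,0]]
    - [[0,-4,0],[0,0,0]]

```text
t: 7.27
tool_pos: [0.5527, 0.0236, 0.3816]
orientation: [-0.471, -3.106, 0.0]
force: [-0.0, 1.6, 1.0]
opening: 0.0008
gripper_force: 0.9
```

Emit:
apply_moves:
  series:
    - [[0,-4,0],[0,0,0]]
    - [[0,-4,0],[0,0,0]]
    - [[0,-4,0],[0,0,0]]
    - [[0,-4,0],[0,0,0]]
    - [[0,-4,0],[0,0,0]]
    - [[0,-4,0],[0,0,0]]
    - [[0,0,0],[0,0,0]]

```text
t: 7.85
tool_pos: [0.5456, 0.0004, 0.3816]
orientation: [-0.472, -3.106, 0.001]
force: [0.7, -0.7, -0.8]
opening: 0.0008
gripper_force: 0.0
```

```bash
python3 -c "
from h import *
st()"
```

```text
t 7.85 tip mach mm [ -0.6 -13.5 195.6] F mach [ 0.8 -0.4 -0.8] toolx yaw -0.0006000796872608904 z [-0. -0. -1.] open 0.0008292287206216497
```

Emit:
apply_moves:
  series:
    - [[0,-2,0],[0,0,0]]
    - [[0,-2,0],[0,0,0]]

```text
t: 8.02
tool_pos: [0.5446, -0.0027, 0.3817]
orientation: [0.471, 3.106, 0.0]
force: [0.7, 1.8, -0.2]
opening: 0.0004
gripper_force: 0.7
```

Emit:
apply_moves:
  series:
    - [[0,-1,0],[0,0,0]]
    - [[0,-1,0],[0,0,0]]

```text
t: 8.18
tool_pos: [0.544, -0.0046, 0.3817]
orientation: [-0.471, -3.106, -0.0]
force: [0.2, 2.0, -1.3]
opening: 0.0007
gripper_force: 0.7
```

```bash
python3 - <<'E'
from h import *;import cv2
st();a,_=robot.read_camera("top");b,_=robot.read_camera("scene")
o=np.hstack([cv2.resize(a[135:215,190:270],(400,400),interpolation=2),cv2.resize(b[175:255,210:290],(400,400),interpolation=2)])
cv2.imwrite('pics/p3.png',o)
E
```

```text
t 8.1833 tip mach mm [ -0.6 -18.6 195.7] F mach [-0.4  2.  -1.3] toolx yaw 7.309906543034872e-05 z [-0.  0. -1.] open 0.0007169414905781617
```

View pics/p3.png

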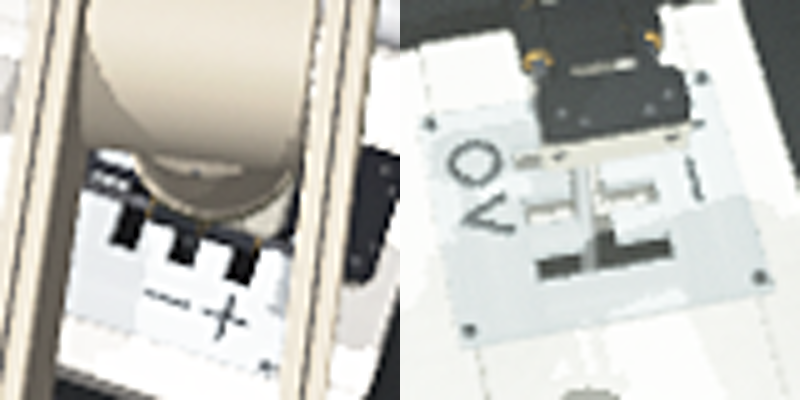

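The fingertips hide the knob in both views, but the 2 N reading fits it still moving freely. Next I'll back off, go over to the front side of the right slot and look.

Emit:
apply_moves:
  series:
    - [[0,6,0],[0,0,0]]
    - [[0,8,0],[0,0,0]]
    - [[0,0,-25],[0,0,0]]
    - [[0,0,-27],[0,0,0]]
    - [[20,0,0],[0,0,0]]
    - [[30,-15,0],[0,0,0]]
    - [[20,-16,0],[0,0,0]]
    - [[0,-16,0],[0,0,0]]
    - [[0,0,0],[0,0,0]]

```text
t: 9.03
tool_pos: [0.4664, -0.016, 0.4343]
orientation: [0.471, 3.105, -0.002]
force: [0.2, 0.2, 0.8]
opening: 0.0
gripper_force: 0.0
```

```bash
python3 - <<'E'
from h import *;import cv2
st();a,_=robot.read_camera("top");b,_=robot.read_camera("scene")
o=np.hstack([cv2.resize(a[135:215,190:270],(400,400),interpolation=2),cv2.resize(b[175:255,210:290],(400,400),interpolation=2)])
cv2.imwrite('pics/p4.png',o)
E
```

```text
t 9.0333 tip mach mm [-71.  -52.6 248.3] F mach [0.2 0.3 0.8] toolx yaw -0.00037841980914804507 z [ 0.001 -0.001 -1.   ] open 3.1504805607006033e-05
```

View pics/p4.png

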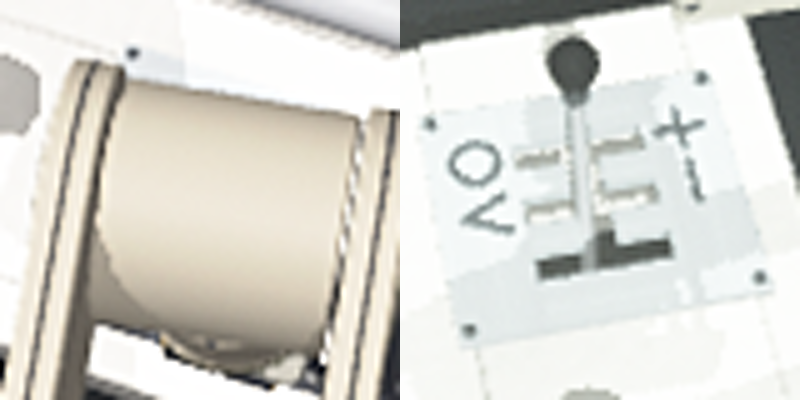

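Scene view: the knob is visible at crop (173,65), in line with the right slot.

```bash
python3 -c "
from h import *
print(m(plane('scene',(173.5/5-.5+210,65.5/5-.5+175),.208)))"
```

```text
[-5.93963502e-02 -4.79015197e+01  2.08000000e+02]
```

Emit:
apply_moves:
  series:
    - [[0,0,18],[0,0,0]]
    - [[0,0,20],[0,0,0]]
    - [[0,0,18],[0,0,0]]
    - [[-10,0,0],[0,0,0]]
    - [[-14,0,0],[0,0,0]]
    - [[-12,0,0],[0,0,0]]
    - [[-8,0,0],[0,0,0]]
    - [[0,0,0],[0,0,0]]

```text
t: 9.8
tool_pos: [0.5108, -0.0281, 0.3774]
orientation: [-0.471, -3.106, -0.0]
force: [0.6, 0.8, -0.6]
opening: 0.0003
gripper_force: 0.0
```

Emit:
apply_moves:
  series:
    - [[-3,0,0],[0,0,0]]
    - [[-3,0,0],[0,0,0]]
    - [[-2,0,0],[0,0,0]]

```text
t: 10.05
tool_pos: [0.517, -0.0304, 0.3777]
orientation: [-0.47, -3.106, -0.001]
force: [-2.0, 1.3, -0.1]
opening: 0.0005
gripper_force: 0.9
```

Emit:
apply_moves:
  series:
    - [[-2,0,0],[0,0,0]]
    - [[-2,0,0],[0,0,0]]

```text
t: 10.22
tool_pos: [0.5208, -0.0318, 0.3778]
orientation: [-0.471, -3.106, -0.0]
force: [-0.4, 1.6, -0.1]
opening: 0.0004
gripper_force: 0.9
```

Emit:
apply_moves:
  series:
    - [[-2,0,0],[0,0,0]]
    - [[-2,0,0],[0,0,0]]

```text
t: 10.38
tool_pos: [0.5247, -0.0331, 0.3778]
orientation: [0.471, 3.106, 0.0]
force: [-1.4, 1.9, 0.9]
opening: 0.0004
gripper_force: 0.9
```

Emit:
apply_moves:
  series:
    - [[-2,0,0],[0,0,0]]
    - [[-2,0,0],[0,0,0]]

```text
t: 10.55
tool_pos: [0.5287, -0.0344, 0.3778]
orientation: [0.471, 3.106, 0.0]
force: [-0.8, 1.2, 0.3]
opening: 0.0004
gripper_force: 0.8
```

```bash
python3 -c "
from h import *
st()"
```

```text
t 10.55 tip mach mm [ -6.3 -51.6 191.8] F mach [-1.1  0.9  0.3] toolx yaw -6.277874042631693e-05 z [ 0.  0. -1.] open 0.0004029860798866484
```

Emit:
apply_moves:
  series:
    - [[-3,0,0],[0,0,0]]
    - [[-3,0,0],[0,0,0]]
    - [[-3,0,0],[0,0,0]]
    - [[-3,0,0],[0,0,0]]
    - [[-3,0,0],[0,0,0]]
    - [[-3,0,0],[0,0,0]]
    - [[-2,0,0],[0,0,0]]
    - [[-2,0,0],[0,0,0]]

```text
t: 11.22
tool_pos: [0.5497, -0.041, 0.3776]
orientation: [-0.471, -3.106, 0.0]
force: [-1.3, 1.1, -0.4]
opening: 0.0003
gripper_force: 0.8
```

Emit:
apply_moves:
  series:
    - [[-1,0,0],[0,0,0]]
    - [[-1,0,0],[0,0,0]]

```text
t: 11.38
tool_pos: [0.5515, -0.0415, 0.3777]
orientation: [-0.471, -3.106, 0.0]
force: [-1.8, 0.7, -1.6]
opening: 0.0002
gripper_force: 0.8
```

Emit:
apply_moves:
  series:
    - [[-1,0,0],[0,0,0]]
    - [[-1,0,0],[0,0,0]]

```text
t: 11.55
tool_pos: [0.5534, -0.042, 0.3777]
orientation: [-0.471, -3.106, 0.0]
force: [-1.6, 0.7, -1.1]
opening: 0.0005
gripper_force: 0.8
```

```bash
python3 -c "
from h import *
st()"
```

```text
t 11.55 tip mach mm [ 19.5 -51.6 191.7] F mach [-1.8  0.2 -1.1] toolx yaw -2.8326314264581764e-05 z [-0. -0. -1.] open 0.0005071999085120456
```

Emit:
apply_moves:
  series:
    - [[-0.7,0,0],[0,0,0]]
    - [[-0.7,0,0],[0,0,0]]

```text
t: 11.72
tool_pos: [0.5547, -0.0424, 0.3778]
orientation: [0.471, 3.106, 0.0]
force: [-1.5, 0.8, -0.9]
opening: 0.0006
gripper_force: 0.8
```

Emit:
apply_moves:
  series:
    - [[-0.6,0,0],[0,0,0]]
    - [[0,0,0],[0,0,0]]

```text
t: 11.88
tool_pos: [0.5552, -0.0426, 0.3777]
orientation: [-0.471, -3.106, 0.0]
force: [-2.3, 1.4, -0.8]
opening: 0.0008
gripper_force: 1.1
```

Emit:
apply_moves:
  series:
    - [[-0.5,0,0],[0,0,0]]
    - [[0,0,0],[0,0,0]]

```text
t: 12.05
tool_pos: [0.5556, -0.0427, 0.3776]
orientation: [-0.471, -3.106, -0.0]
force: [-2.7, 0.8, -1.6]
opening: 0.0003
gripper_force: 1.4
```

```bash
python3 -c "
from h import *
st()"
```

```text
t 12.05 tip mach mm [ 21.8 -51.5 191.6] F mach [-2.8 -0.  -1.6] toolx yaw 0.00010399064238991729 z [-0.  0. -1.] open 0.00028431045790991324
```

Force is just starting to rise where the stop is expected. I'll creep on.

Emit:
apply_moves:
  series:
    - [[-0.5,0,0],[0,0,0]]
    - [[0,0,0],[0,0,0]]

```text
t: 12.22
tool_pos: [0.5561, -0.0429, 0.3776]
orientation: [-0.471, -3.105, -0.0]
force: [-2.7, 1.5, -1.4]
opening: 0.0007
gripper_force: 1.7
```

Emit:
apply_moves:
  series:
    - [[-0.5,0,0],[0,0,0]]
    - [[0,0,0],[0,0,0]]

```text
t: 12.38
tool_pos: [0.5566, -0.043, 0.3775]
orientation: [-0.471, -3.105, -0.0]
force: [-5.0, 1.8, -1.9]
opening: 0.0006
gripper_force: 2.0
```

Emit:
apply_moves:
  series:
    - [[-0.5,0,0],[0,0,0]]
    - [[0,0,0],[0,0,0]]

```text
t: 12.55
tool_pos: [0.557, -0.0431, 0.3775]
orientation: [-0.471, -3.105, -0.0]
force: [-4.4, 2.4, -1.8]
opening: 0.0005
gripper_force: 2.4
```

```bash
python3 -c "
from h import *
st()"
```

```text
t 12.55 tip mach mm [ 23.2 -51.5 191.5] F mach [-4.9  1.  -1.8] toolx yaw 3.110533251088343e-05 z [-0.001  0.    -1.   ] open 0.0004535864856612886
```

Emit:
apply_moves:
  series:
    - [[-0.7,0,0],[0,0,0]]
    - [[0,0,0],[0,0,0]]

```text
t: 12.72
tool_pos: [0.5576, -0.0433, 0.3774]
orientation: [-0.471, -3.105, -0.0]
force: [-4.6, 3.0, -1.8]
opening: 0.0003
gripper_force: 2.8
```

Emit:
apply_moves:
  series:
    - [[-0.8,0,0],[0,0,0]]
    - [[0,0,0],[0,0,0]]

```text
t: 12.88
tool_pos: [0.5583, -0.0435, 0.3773]
orientation: [-0.471, -3.104, -0.0]
force: [-5.2, 2.2, -1.8]
opening: 0.0006
gripper_force: 3.3
```

Emit:
apply_moves:
  series:
    - [[-0.8,0,0],[0,0,0]]
    - [[0,0,0],[0,0,0]]

```text
t: 13.05
tool_pos: [0.559, -0.0436, 0.3772]
orientation: [-0.47, -3.104, -0.001]
force: [-7.0, 4.3, -0.8]
opening: 0.0007
gripper_force: 3.7
```

```bash
python3 -c "
from h import *
st()"
```

```text
t 13.05 tip mach mm [ 24.9 -51.4 191.2] F mach [-8.   2.1 -0.8] toolx yaw 0.00019042725378587422 z [-0.002  0.001 -1.   ] open 0.0006638598918665553
```

8 N against the stop is enough, so it should be home. Backing off and checking.

Emit:
apply_moves:
  series:
    - [[3,0,0],[0,0,0]]
    - [[10,0,0],[0,0,0]]
    - [[20,0,0],[0,0,0]]
    - [[25,0,0],[0,0,0]]
    - [[25,0,-10],[0,0,0]]
    - [[25,0,-20],[0,0,0]]
    - [[20,0,-20],[0,0,0]]
    - [[0,0,0],[0,0,0]]
    - [[0,0,0],[0,0,0]]

```text
t: 13.8
tool_pos: [0.4374, -0.006, 0.4302]
orientation: [0.47, 3.099, -0.0]
force: [-0.2, 0.2, 0.4]
opening: 0.0009
gripper_force: 0.0
```

```bash
python3 - <<'E'
from h import *;import cv2
st();a,_=robot.read_camera("top");b,_=robot.read_camera("scene")
o=np.hstack([cv2.resize(a[135:215,190:270],(400,400),interpolation=2),cv2.resize(b[175:255,210:290],(400,400),interpolation=2)])
cv2.imwrite('pics/p5.png',o)
E
```

```text
t 13.8 tip mach mm [-100.6  -51.3  244.2] F mach [-0.3  0.1  0.4] toolx yaw 0.000243419316697413 z [ 0.007 -0.001 -1.   ] open 0.0008985008781904469
```

View pics/p5.png

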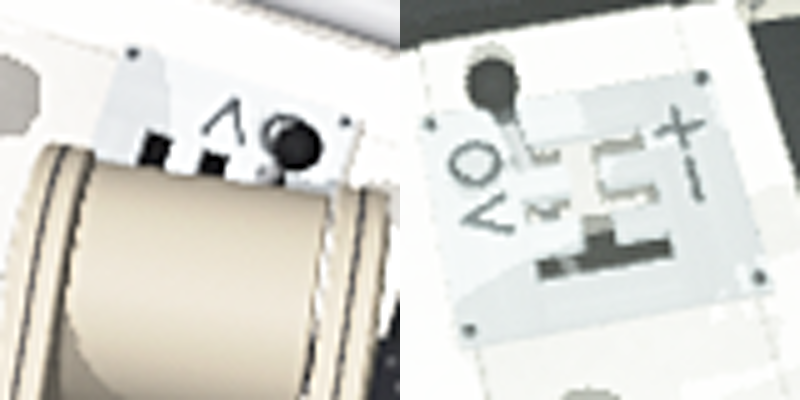

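The lever now lies in the back right slot next to the ring: knob at top crop (297,146) and scene crop (92,84). Measuring its position before handing in.

```bash
python3 - <<'E'
from h import *
T=(297.5/5-.5+190,146.5/5-.5+135);S=(92.5/5-.5+210,84.5/5-.5+175)
k=tri(T,S);mk=m(k);print(mk,'stem x,y',mk[:2]*130/195)
print(m(plane('top',T,.203)),m(plane('scene',S,.203)))
E
```

```text
[ 44.17901151 -47.24657985 203.81441429] stem x,y [ 29.45267434 -31.4977199 ]
[ 44.13424924 -47.13960077 203.        ] [ 44.30747382 -47.95380085 203.        ]
```

```bash
python3 -c "
from plant import robot
print(robot.close_job())"
```

```text
the job is handed in; nothing more can be done
None
```

The lever is home in the back right slot marked by the ring: the last camera check put the stem about 29 mm from the ring's centre. The highest force I read was about 8 N, the arm is clear, and the job is handed in at about 14 s; no verdict came back.

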